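# Fit out a distribution rail in order of pole count

### The job

Fit the four loose switchgear modules onto the mounting rail as one closed-up row: the widest right beside the orange feed terminal, then each narrower one in turn, with gaps of less than a centimetre. Press each straight down until its sprung feet snap under the rail's edges and it sits square and fully home; never let a module drop, and leave the screwdriver, tape roll and tweezers where they lie.

Things in the scene. Friction and masses are not known exactly. Their poses are not given: they have to be found in the camera images.
- main_switch: loose four-pole module, grey, long red toggle, upright: 72 mm wide (its y), 90 long (x). Origin: centre of underside. Heights above it: rail seat 13.5 mm, shoulders 54, nose 78, toggle 89. The nose, 45 mm long in x, full width, is centred between the shoulders: grip it along x, tips above the shoulders. Two slippery sprung feet in the underside at |x| 15-25 mm, 13 mm deep.
- triple_breaker: loose three-pole module, white, black toggle: 54 mm wide (its y); otherwise the size and shape of main_switch. All modules: standing unpressed on the rail they are 2 to 14 mm too high; 10 to 25 N straight down snaps them home; may face either way; once home they can still slide along the rail when pushed.
- double_breaker: loose two-pole module, white, blue toggle and a small yellow button: 36 mm wide (its y); otherwise the size and shape of main_switch. Origin: centre of underside
- single_breaker: loose one-pole module, white, green toggle: 18 mm wide (its y); otherwise the size and shape of main_switch. Origin: centre of underside
- rail: fixed steel plate 100 x 330 x 4 mm on the bench with a bright rail along its middle (its y), 296 mm long, 35 wide, top 20.5 mm above the bench. Origin: centre of the plate's underside. A module fully home has its underside 7 mm above this origin, is centred over the rail's axis (the feet catch if lowered within 5 mm of it) and has its x across the rail.
- feed_terminal: orange feed terminal, two brass screws, fixed on the rail near one end (either, by chance): 20 mm wide along the rail, 56 across, top 61 mm above the bench. Origin: its centre, 20.5 mm above the bench; y along the rail
- end_bracket: grey end bracket, one steel screw, fixed on the rail near the other end: 12 mm wide along the rail, 56 across, top 55 mm above the bench. Origin: its centre, 20.5 mm above the bench; y along the rail
- screwdriver: bystander: screwdriver with red handle, 172 mm long, 24 mm thick, lying on the bench; leave alone. Origin: under its middle, y along it
- tape_roll: bystander: roll of black electrical tape lying flat, 59 mm across, 19 mm high; leave alone. Origin: under its centre
- tweezers: bystander: steel tweezers lying on the bench, 124 mm long, 10 mm high; leave alone. Origin: under its middle, y along it

How it is judged:
By the outcome, as a careful person would: the job done as asked, in the order asked, and still so for the second after the job is handed in, with the robot touching nothing.
It also fails if it takes over 96 s, if anything falls off the work surface, if the arm or the gripper's body presses on something with over 40 N, if the wrist force passes 120 N, or if a joint passes its speed limit or range.

### The arm

A 7-joint arm with a two-finger parallel gripper is mounted at the origin on a cart in front of the work surface, level with it; the furniture and walls round the work are solid. World frame = base frame: x ahead of the robot, y to its left, z up, the work surface at z = 0. Lengths are in m, angles in rad, forces in N, time in s.
With the tool pointing down it reaches from about 0.425 to 0.875 m from the base axis. Payload 4.7 kg.
Tool frame: the origin (TCP) lies at the very end of the fingers, on their centre line; the grasp point (between the pads) lies 19 mm behind it (env.grip_point_offset is the distance from the TCP to the grasp point, in m); z points along the fingers, y is the line along which they close (so a half turn about z gives the same grasp; the last joint's range is limited). The gripper opens to 85 mm and grips with 20 to 120 N. Pads are 22 mm wide; open, the fingers measure 114 mm over their backs; the gripper's body (76 mm by 85 mm) begins 54 mm behind the grasp point. The pads swing forward as they close: fully open they stand 13 mm farther back than shut.
Start: joints at [1.125, 0.321, -0.07, 1.45, 0.023, 1.371, -0.057], TCP at [0.288, -0.583, 0.231] pointing down, gripper open.
Joint ranges: [-2.86, 2.86], [-0.3, 2.09], [-1.38, 1.24], [0.06, 2.45], [-1.56, 4.7], [0.09, 2.05], [-2.69, 2.69]. Speed limits (rad/s): [2.57, 2.57, 3.14, 3.14, 3.14, 3.14, 3.14].

### API

Orientations are given as a unit quaternion [w, x, y, z].
In Python, from plant import telemetry, capture, camera_params, ticket, env gives the robot as it stands. The module is installed in compiled form; this text tells all that it offers.
- The arm moves only by the tool servo_tool, never from a script. Its argument "rows" is one flat list of numbers, 7 for each row, row after row: the turn, a rotation vector about the tool's x, y, z in units of pi/4 rad (1.0 is pi/4 rad), then the shift along the tool's x, y, z in units of 0.4 m (1.0 is 0.4 m), then the opening, from -1 (shut) to 1 (fully open). In form: [rx, ry, rz, x, y, z, grip, rx, ry, rz, x, y, z, grip, ...]. A call has 1 to 12 rows; each row shifts and turns the commanded pose from where the row before left it, along the tool's axes as they then stand; what a row does not reach is not made up. A row lasts 1/12 s, in which the tool goes at most 41.7 mm and 7.16 degrees, less where a joint would pass 70% of its speed; a pose out of reach is approached as far as the arm can. A call with a number of a shift or a turn outside -1 to 1 is refused whole. A call with a gripper value outside its range is refused whole. The fingers move at their own pace and stop on an object; "force" is the grip in N (left out, the last holds). Time passes only in rows, so rows that do not move let the fingers close. It gives the time, the measured TCP pose, the force, the opening and the grip force at its end, in the units of the state.
- telemetry.get_obs(): the state, without advancing time (a new reading comes with each control period).
- capture(name): name is "scene" or "top"; returns the picture (480x640x3 uint8, blue, green, red); there is no depth.
- camera_params(name): a dict with "mtx" (3x3 intrinsics, pixels), "rvec" (rotation vector, rad) and "tvec" (3), from world to camera coordinates, as OpenCV has them. Camera axes: x right, y down, z forward; pixel columns grow to the right and rows downward; lengths in m; the calibration is good to about 2 mm. A picture is of the moment at which its call begins. camera_params takes no time and is no camera call.
- ticket.hand_in(): hands the job in; it is judged then, once.
The state is a dict: "t": time; "joint_positions": joint angles; "qvel": joint speeds; "joint_efforts": joint torques, N m; "eef_pos": TCP position; "ee_rot": TCP orientation; "ft_force": force on the tool from outside, world axes, zero at the start; "wrist_torque": the same for the moment, N m; "grip_width": finger opening in m; "grip_force": force on a finger pad.
Only numpy, scipy, OpenCV 4.12 (cv2) and the standard library are available. Lean on these libraries where they do the work, as an engineer would, in place of code of your own. Each camera call takes 0.05 s, during which the arm holds its last target. There are 200 camera calls.

## Working session

There is one attempt and no reset: what is moved stays moved. The work goes in short steps, Python scripts to look and compute and a tool call to move; the robot and the scene stay as the last step left them, time stands still between calls to the robot, and variables do not carry over. Pictures are saved under pics/ and viewed, at most 14 in all, crops included, and the job is handed in when it is done.

Besides the shell and the picture viewer there is one more tool, called after "Emit:" as name(argument=value, ...) on one line, values as JSON. servo_tool: Moves the arm, as the interface text tells. Its arguments: {"type":"object","properties":{"rows":{"type":"array","items":{"type":"number","minimum":-1,"maximum":1}},"force":{"type":"number"}},"required":["rows"]}

```bash
mkdir -p pics; python3 - <<'E'
from plant import telemetry, capture, camera_params, env
import cv2
o=telemetry.get_obs()
for k in o: print(k,o[k])
for n in("scene","top"):
    cv2.imwrite(f"pics/{n}0.png",capture(n)); p=camera_params(n); print(n,p)
print(env.grip_point_offset)
E
```

```text
t 0.0
joint_positions [ 1.12510147  0.32182194 -0.07014041  1.4516843   0.0226017   1.37084226
 -0.05690677]
qvel [ 0.00064661  0.00125429 -0.00120234 -0.00042038  0.00194659 -0.00111984
 -0.0003224 ]
joint_efforts [-8.05194895e-05 -4.93581676e+01 -3.82126356e-01 -3.14337122e+01
  1.30341266e-02  1.11525648e-02  2.30518708e-05]
eef_pos [ 0.28818394 -0.5819992   0.23021999]
ee_rot [-9.47305502e-04  9.73680507e-01  2.27915119e-01 -2.65724897e-04]
ft_force [-0.99742983  0.18986862  0.8378867 ]
wrist_torque [ 0.01463719 -0.01033277  0.03321167]
grip_force 0.0
grip_width 0.08568932000428928
scene {'mtx': array([[525.84499865,   0.        , 324.38209896],
       [  0.        , 525.84499865, 236.78116062],
       [  0.        ,   0.        ,   1.        ]]), 'rvec': array([ 0.67210553, -2.47417522,  1.31893985]), 'tvec': array([0.43736439, 0.15149483, 0.85025097])}
top {'mtx': array([[460.81567719,   0.        , 314.75770561],
       [  0.        , 460.81567719, 236.73889967],
       [  0.        ,   0.        ,   1.        ]]), 'rvec': array([ 2.1533182 , -2.14839955,  0.20092421]), 'tvec': array([0.03414168, 0.51114858, 0.98958776])}
0.0187
```

View pics/scene0.png

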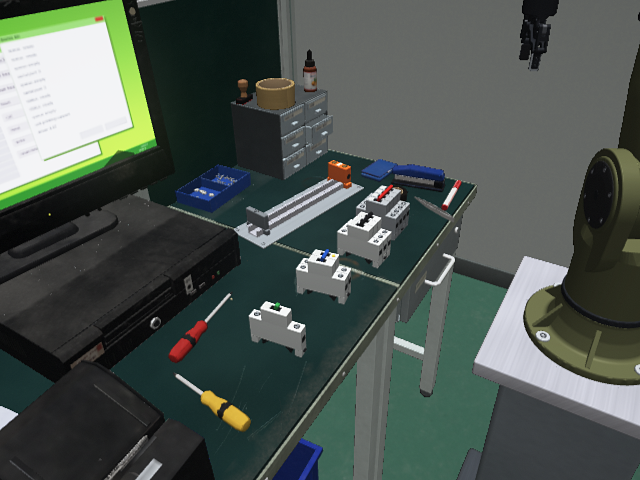

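View pics/top0.png

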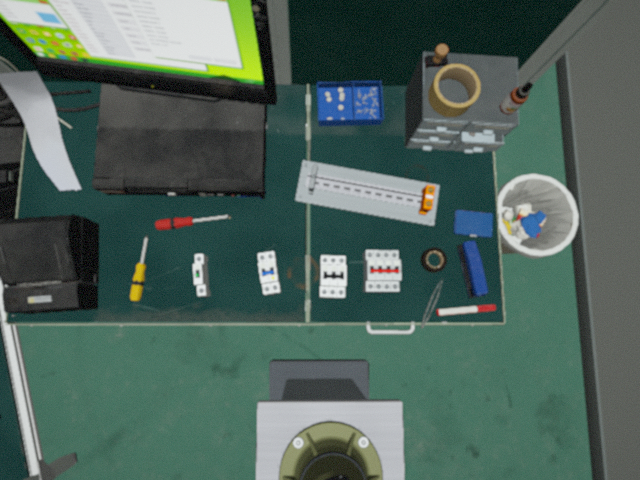

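The top view shows the four modules in row ~270 (columns 199, 268, 333 and 383), the rail from (300,180) to (437,205), the feed terminal at (429,198) and the bracket at (312,178). I'll look at enlarged crops next.

```bash
cat > h.py <<'E'
import numpy as np, cv2
from plant import telemetry, capture, camera_params
P={n:camera_params(n) for n in("scene","top")}
def ray(n,uv):
    p=P[n]; R=cv2.Rodrigues(p["rvec"])[0]
    d=R.T@np.linalg.inv(p["mtx"])@np.array([uv[0],uv[1],1.]); return -R.T@p["tvec"],d/np.linalg.norm(d)
def plane(n,uv,z):
    c,d=ray(n,uv); return c+d*(z-c[2])/d[2]
def two(a,b):  # a: scene px, b: top px -> point, miss
    c1,d1=ray("scene",a); c2,d2=ray("top",b)
    s=np.linalg.lstsq(np.stack([d1,-d2],1),c2-c1,rcond=None)[0]
    p,q=c1+s[0]*d1,c2+s[1]*d2; return (p+q)/2,np.linalg.norm(p-q)
def proj(n,X):
    p=P[n]; return cv2.projectPoints(np.array(X,float).reshape(-1,3),p["rvec"],p["tvec"],p["mtx"],None)[0][:,0]
E
python3 - <<'E'
import cv2
a=cv2.imread("pics/top0.png")[150:310,180:446]; cv2.imwrite("pics/top0c.png",cv2.resize(a,None,fx=3,fy=3,interpolation=cv2.INTER_CUBIC))
a=cv2.imread("pics/scene0.png")[150:360,220:480]; cv2.imwrite("pics/scene0c.png",cv2.resize(a,None,fx=2.8,fy=2.8,interpolation=cv2.INTER_CUBIC))
E
```

```text
(no output)
```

View pics/top0c.png

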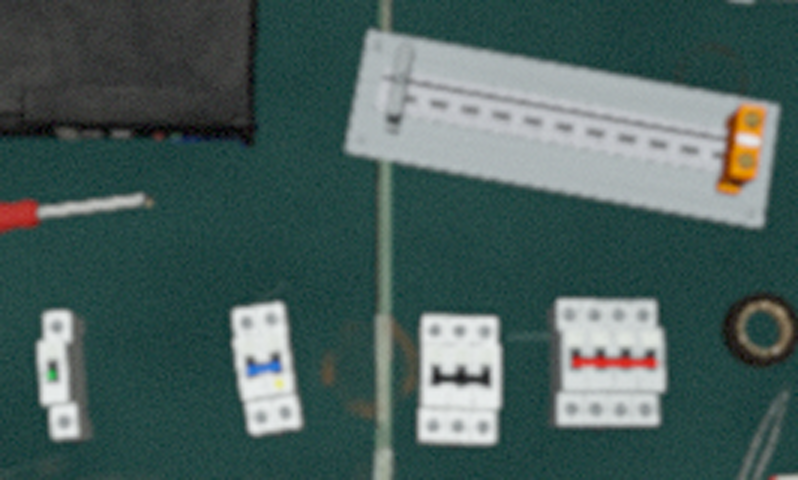

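View pics/scene0c.png

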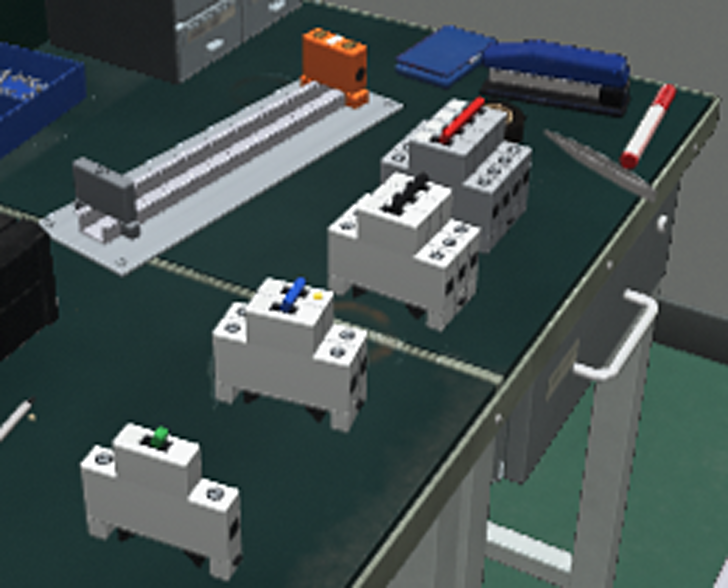

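```bash
cat > m0.py <<'E'
from h import *
T=cv2.imread("pics/top0.png"); S=cv2.imread("pics/scene0.png")
gT=cv2.cvtColor(T,6); gS=cv2.cvtColor(S,6)
def tp(c): return (np.array(c,float)+.5)/3-.5+[180,150]
def sp(c): return (np.array(c,float)+.5)/2.8-.5+[220,150]
def sub(g,p):
    p=np.float32(p).reshape(-1,1,2); q=cv2.cornerSubPix(g,p.copy(),(2,2),(-1,-1),(3,50,.01))
    ok=np.linalg.norm(q-p,axis=2)<1.5; return np.where(ok[...,None],q,p)[:,0]
np.set_printoptions(precision=4,suppress=True)
mods=dict(single=([(42,312),(71,310),(79,437),(50,440)],[(219,507),(241,487)],18),double=([(232,309),(283,302),(301,427),(250,435)],[(348,361),(369,335)],36),
triple=([(421,315),(499,315),(497,444),(418,442)],[(447,267),(480,229)],54),main=([(556,298),(656,299),(660,426),(555,425)],[(497,192),(531,149)],72))
def rect(q,n,z):
    X=np.array([plane("top",a,z) for a in q]); c=X.mean(0)
    ax=(X[0]+X[1]-X[2]-X[3]); ang=np.degrees(np.arctan2(ax[1],ax[0]))
    L=np.linalg.norm(ax)/2; W=np.linalg.norm(X[0]+X[3]-X[1]-X[2])/2
    ay=X[0]+X[3]-X[1]-X[2]; print(n,"c",c,"xang",ang,"yang-90",np.degrees(np.arctan2(ay[1],ay[0]))-90,"L",L,"W",W)
for n,(t,s,w) in mods.items():
    q0=tp(t); q=sub(gT,q0); rect(q0,n+" man",.054); rect(q,n+" sub",.054)
    ss=sp(s)
    print("   tri",two(ss[0],q0[3]),two(ss[1],q0[2]))
pl=[(369,30),(778,103),(762,227),(345,153)]
rect(tp(pl),"plate man",.004); rect(sub(gT,tp(pl)),"plate sub",.004)
print("plate tri",two(sp((125,272)),tp(pl[3])),two(sp((402,103)),tp(pl[2])))
for nm,lo,hi in(("red",(0,150,90),(6,255,255)),("blue",(105,150,90),(125,255,255)),("green",(45,150,60),(80,255,255)),("orange",(9,180,120),(20,255,255))):
    r=[]
    for I,(x0,y0,x1,y1) in((S,(220,150,420,360)),(T,(180,150,446,310))):
        m=cv2.inRange(cv2.cvtColor(I,cv2.COLOR_BGR2HSV),lo,hi)
        if nm=="orange": pass
        m[:y0]=0;m[y1:]=0;m[:,:x0]=0;m[:,x1:]=0
        k,l,st,ce=cv2.connectedComponentsWithStats(m); i=1+np.argmax(st[1:,4]); r.append(ce[i]); 
    print(nm,r,two(*r))
print("cams",ray("top",(0,0))[0],ray("scene",(0,0))[0])
E
python3 m0.py
```

```text
single man c [0.4252 0.2842 0.054 ] xang 5.811300051065667 yang-90 5.08722824055809 L 0.09227976430370938 W 0.020771389807109925
single sub c [0.4252 0.285  0.054 ] xang 5.915303233051354 yang-90 4.147633950194773 L 0.09190356919825916 W 0.017260295592007487
   tri (array([0.3795, 0.2899, 0.0571]), np.float64(0.003123217936029474)) (array([0.3806, 0.2693, 0.0543]), np.float64(0.0004055034393534745))
double man c [0.4303 0.1362 0.054 ] xang 9.038831005621624 yang-90 8.533668851158666 L 0.09199620964943726 W 0.03715853098880269
double sub c [0.4306 0.1369 0.054 ] xang 8.748508167504772 yang-90 6.787094284757387 L 0.09138395015581126 W 0.03644981044925506
   tri (array([0.3822, 0.1472, 0.0563]), np.float64(0.0007019174644089784)) (array([0.3878, 0.1109, 0.0497]), np.float64(0.0001406491261635749))
triple man c [ 0.4228 -0.0032  0.054 ] xang -1.4689492022166495 yang-90 -0.5945665087887875 L 0.09285910648809102 W 0.05705355967290607
triple sub c [ 0.4232 -0.0027  0.054 ] xang -1.5630072462845024 yang-90 -1.4722241099748743 L 0.09096105348326988 W 0.0553142533568516
   tri (array([0.3764, 
[... 831 characters left out ...]
 0.0808, 0.0053]), np.float64(0.002141204531425598)) (array([ 0.5453, -0.2441,  0.004 ]), np.float64(0.0002575386862262804))
red [array([384.5833, 191.7667]), array([185.5882, 221.3922])] (array([0.3935, 0.2248, 0.2945]), np.float64(0.20741169831786505))
blue [array([386.1532, 168.5887]), array([267.2222, 272.1667])] (array([0.3773, 0.1099, 0.2518]), np.float64(0.07845472840852928))
green [array([276.5385, 305.4615]), array([197., 274.])] (array([0.4233, 0.2834, 0.0825]), np.float64(0.0014732522844525565))
orange [array([339.1266, 168.7658]), array([426.8143, 198.4571])] (array([ 0.5979, -0.2181,  0.0492]), np.float64(0.0011594663707944393))
cams [0.3478 0.0631 1.0568] [0.0532 0.7561 0.6022]
```

Corner rays give shoulder heights near 54 mm, with the sizes and plate as stated. Next I'll zoom in on the feed terminal for its inner face.

```bash
python3 - <<'E'
import cv2,numpy as np
a=cv2.imread("pics/top0.png")[175:225,400:450]; b=cv2.imread("pics/scene0.png")[152:192,320:360]
f=lambda i,s:cv2.resize(i,None,fx=s,fy=s,interpolation=cv2.INTER_CUBIC)
cv2.imwrite("pics/term.png",np.hstack([f(a,8),f(b,10)]))
E
```

```text
(no output)
```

View pics/term.png

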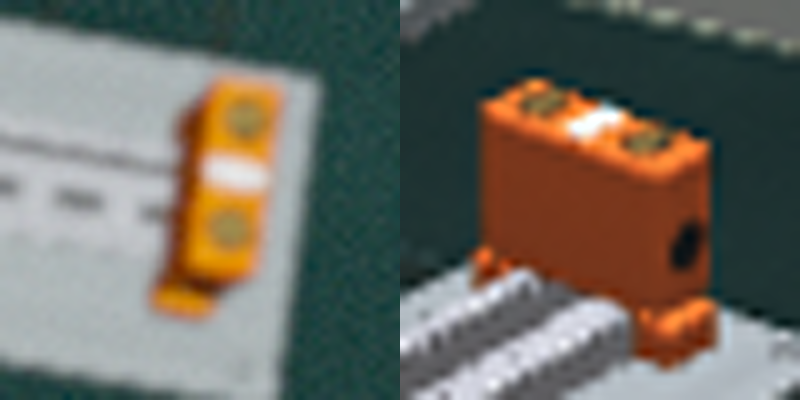

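The left half shows the terminal's top face with corners near (426,185), (436,186), (432,210) and (423,209) in full top-view pixels. The right half shows its inner face and top corners.

```bash
python3 - <<'E'
from h import *
np.set_printoptions(precision=4,suppress=True)
t=lambda c:(np.array(c,float)+.5)/8-.5+[400,175]
s=lambda c:(np.array([c[0]-400,c[1]],float)+.5)/10-.5+[320,152]
q=[t(c) for c in((208,78),(285,85),(258,280),(185,272))]
C=np.array([.624,-.0902]);a=np.radians(-10.2);ex=np.array([np.cos(a),np.sin(a)]);ey=np.array([-np.sin(a),np.cos(a)])
for u in q:
    p=plane("top",u,.061); d=p[:2]-C; print(p,"rail",d@ex,d@ey)
for u,v in(((482,102),q[0]),((660,175),q[3]),((710,145),q[2])):
    p,m=two(s(u),v); d=p[:2]-C; print("tri",p,m,"rail",d@ex,d@ey)
# bracket in top crop, rail ends
tp=lambda c:(np.array(c,float)+.5)/3-.5+[180,150]
for c in((401,45),(413,48),(387,118),(400,120)):
    d=plane("top",tp(c),.055)[:2]-C; print("br",d@ex,d@ey)
E
```

```text
[ 0.6281 -0.213   0.061 ] rail 0.025762417846673345 -0.12013112278170206
[ 0.6262 -0.2347  0.061 ] rail 0.027774327639144204 -0.14181282146208088
[ 0.5702 -0.2248  0.061 ] rail -0.029130035101327938 -0.14199086967020547
[ 0.5723 -0.2044  0.061 ] rail -0.030621066642903417 -0.12156230715098461
tri [ 0.6265 -0.213   0.0627] 0.002388554291670871 rail 0.0242056541940747 -0.12042971160846998
tri [ 0.5726 -0.2045  0.0604] 0.00027979970754484005 rail -0.03035061768254667 -0.12161157312927451
tri [ 0.5706 -0.2251  0.0598] 0.00031545658868718405 rail -0.028662129901437225 -0.14220653230488042
br 0.025938167855361117 0.1358900070178326
br 0.025309316858171782 0.1265924627107876
br -0.03170409545164664 0.13610349682329953
br -0.03142725600473896 0.1262916298528383
```

```bash
cat > go.py <<'E'
# usage: go.py x y z yaw_deg -> total shift (units, tool axes after turn) and turn about z (units)
import sys
from h import *
from scipy.spatial.transform import Rotation as R
o=telemetry.get_obs(); q=o["ee_rot"]; A=R.from_quat([*q[1:],q[0]]).as_matrix(); p=o["eef_pos"]
yaw=np.degrees(np.arctan2(A[1,1],A[0,1])); tx,ty,tz,ps=map(float,sys.argv[1:5]); c=np.radians(ps)
T=np.array([[-np.sin(c),np.cos(c),0],[np.cos(c),np.sin(c),0],[0,0,-1]]).T
w=R.from_matrix(A.T@T).as_rotvec()/(np.pi/4); d=T.T@(np.array([tx,ty,tz])-p)/.4
np.set_printoptions(precision=4,suppress=True)
print("t",round(o["t"],2),"p",p,"yaw",yaw.round(2),"tilt",np.degrees(np.arccos(-A[2,2])).round(2),"w",o["grip_width"],"gf",o["grip_force"],"F",o["ft_force"]); print("turn",w,"shift",d,"j",np.array(o["joint_positions"]))
E
python3 go.py .4354 -.1116 .15 -0.4
```

```text
t 0.1 p [ 0.2882 -0.5821  0.2303] yaw -63.66 tilt 0.1 w 0.08513940921075976 gf 0.0 F [ 0.399  -0.1429 -0.3352]
turn [-0.002  -0.0011 -1.4057] shift [1.1788 0.3599 0.2009] j [ 1.1251  0.3217 -0.0701  1.4515  0.0226  1.3708 -0.0569]
```

Emit:
servo_tool(rows=[0,0,-0.14,0,0,0,1,0,0,-0.14,0,0,0,1,0,0,-0.14,0,0,0,1,0,0,-0.14,0,0,0,1,0,0,-0.14,0,0,0,1,0,0,-0.14,0,0,0,1,0,0,-0.14,0,0,0,1,0,0,-0.14,0,0,0,1,0,0,-0.14,0,0,0,1,0,0,-0.14,0,0,0,1], force=100)

```text
t: 0.93
eef_pos: [0.2882, -0.5823, 0.2307]
ee_rot: [-0.001, 0.709, 0.705, 0.0]
ft_force: [0.5, -0.3, 0.9]
grip_width: 0.0854
grip_force: 0.0
```

```bash
python3 go.py .4354 -.1116 .15 -0.4
```

```text
t 0.93 p [ 0.2882 -0.5823  0.2307] yaw -0.34 tilt 0.06 w 0.08541264515462968 gf 0.0 F [ 0.5217 -0.2986  0.8857]
turn [-0.0008 -0.0012  0.0012] shift [1.1792 0.3597 0.2017] j [ 1.2376  0.3296 -0.2144  1.4465  0.0703  1.3742  1.0146]
```

Emit:
servo_tool(rows=[0,0,0,0.09,0.0275,0,1,0,0,0,0.09,0.0275,0,1,0,0,0,0.09,0.0275,0,1,0,0,0,0.09,0.0275,0,1,0,0,0,0.09,0.0275,0,1,0,0,0,0.09,0.0275,0,1,0,0,0,0.09,0.0275,0,1,0,0,0,0.09,0.0275,0,1,0,0,0,0.09,0.0275,0,1,0,0,0,0.09,0.0275,0,1,0,0,0,0.09,0.0275,0,1,0,0,0,0.09,0.0275,0,1])

```text
t: 1.93
eef_pos: [0.4253, -0.1502, 0.2311]
ee_rot: [0.0, 0.711, 0.703, -0.0]
ft_force: [1.4, -0.4, 0.6]
grip_width: 0.0853
grip_force: 0.0
```

Emit:
servo_tool(rows=[0,0,0,0.05,0.015,0.05,1,0,0,0,0.05,0.015,0.05,1,0,0,0,0,0,0.05,1,0,0,0,0,0,0.05,1,0,0,0,0,0,0,1])

```text
t: 2.35
eef_pos: [0.4349, -0.1109, 0.1476]
ee_rot: [-0.003, 0.711, 0.704, -0.002]
ft_force: [-0.8, -0.2, 0.0]
grip_width: 0.0853
grip_force: 0.0
```

```bash
python3 go.py .4354 -.1116 .057 -0.4
```

```text
t 2.35 p [ 0.4349 -0.1109  0.1476] yaw -0.58 tilt 0.41 w 0.08534695235411924 gf 0.0 F [-0.7758 -0.1915  0.0046]
turn [-0.0086 -0.0031 -0.0039] shift [-0.0016  0.0013  0.2264] j [ 0.8427 -0.0213 -0.6372  2.0093 -0.015   1.1566  0.2017]
```

Emit:
servo_tool(rows=[-0.004,0,0,0,0,0.045,1,0,0,0,0,0,0.045,1,0,0,0,0,0,0.045,1,0,0,0,0,0,0.045,1,0,0,0,0,0,0.045,1,0,0,0,0,0,0,1])

```text
t: 2.85
eef_pos: [0.4358, -0.112, 0.0592]
ee_rot: [-0.001, 0.711, 0.703, 0.0]
ft_force: [-1.0, -0.3, 0.8]
grip_width: 0.0856
grip_force: 0.0
```

```bash
python3 go.py .4354 -.1116 .057 -0.4; python3 -c "
from h import *
a=capture('scene');b=capture('top')
f=lambda i:cv2.resize(i,(400,400),interpolation=cv2.INTER_CUBIC)
cv2.imwrite('pics/g1.png',np.hstack([f(a[150:250,330:430]),f(b[220:320,330:430])]))"
```

```text
t 2.85 p [ 0.4358 -0.112   0.0592] yaw -0.69 tilt 0.16 w 0.0856073935445574 gf 0.0 F [-1.0123 -0.2749  0.8171]
turn [-0.0023 -0.0026 -0.0065] shift [ 0.001  -0.001   0.0054] j [ 0.8203  0.1055 -0.6462  2.1003  0.0753  0.9604  0.1213]
```

View pics/g1.png

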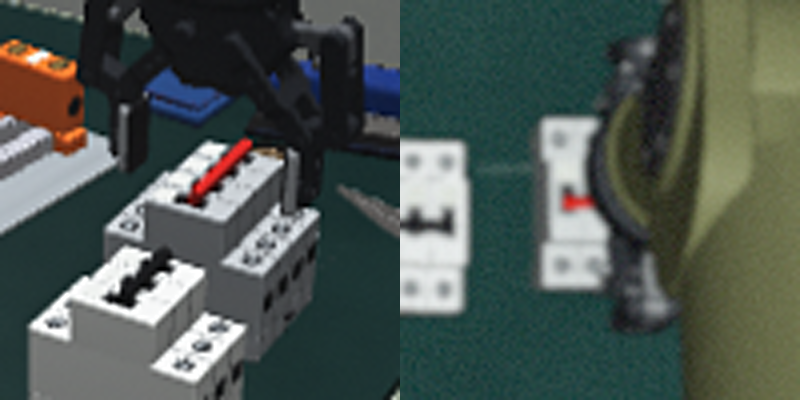

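The fingers straddle the nose above the shoulders and are centred on the module, so I'll close.

Emit:
servo_tool(rows=[0,0,0,0,0,0,-1,0,0,0,0,0,0,-1,0,0,0,0,0,0,-1,0,0,0,0,0,0,-1,0,0,0,0,0,0,-1,0,0,0,0,0,0,-1], force=100)

```text
t: 3.45
eef_pos: [0.4386, -0.1126, 0.0628]
ee_rot: [0.002, 0.711, 0.703, 0.001]
ft_force: [-2.5, -0.2, 7.4]
grip_width: 0.0424
grip_force: 102.8
```

Emit:
servo_tool(rows=[0,0,0,0,0,0,-1,0,0,0,0,0,-0.02,-1,0,0,0,0,0,-0.03,-1,0,0,0,0,0,-0.05,-1,0,0,0,0,0,-0.05,-1,0,0,0,0,0,-0.05,-1,0,0,0,0,0,0,-1])

```text
t: 4.03
eef_pos: [0.4402, -0.1127, 0.1451]
ee_rot: [0.004, 0.711, 0.703, 0.002]
ft_force: [1.1, 0.5, -2.3]
grip_width: 0.0425
grip_force: 102.5
```

```bash
python3 go.py .608 -.1706 .13 -10.2
```

```text
t 4.03 p [ 0.4402 -0.1127  0.1451] yaw -0.65 tilt 0.57 w 0.042476543136604344 gf 102.50576376914978 F [ 1.1107  0.46   -2.2866]
turn [0.0123 0.0027 0.2123] shift [-0.0681  0.4384  0.0377] j [ 0.8466 -0.0196 -0.6419  2.0131 -0.0117  1.1343  0.1984]
```

Emit:
servo_tool(rows=[0.012,0.003,0.106,0,0,0,-1,0,0,0.106,0,0,0,-1,0,0,0,-0.011,0.055,0,-1,0,0,0,-0.011,0.073,0,-1,0,0,0,-0.011,0.073,0,-1,0,0,0,-0.011,0.073,0,-1,0,0,0,-0.012,0.073,0,-1,0,0,0,-0.012,0.055,0,-1,0,0,0,0,0.036,0,-1,0,0,0,0,0,0,-1,0,0,0,0,0,0,-1])

```text
t: 4.95
eef_pos: [0.6048, -0.1694, 0.1383]
ee_rot: [-0.005, 0.767, 0.642, -0.002]
ft_force: [-1.2, -0.5, -3.5]
grip_width: 0.0426
grip_force: 102.9
```

```bash
python3 go.py .608 -.1706 .105 -10.2; python3 -c "
from h import *
a=capture('scene');b=capture('top')
f=lambda i:cv2.resize(i,(400,400),interpolation=cv2.INTER_CUBIC)
cv2.imwrite('pics/g2.png',np.hstack([f(a[110:210,290:390]),f(b[150:250,340:440])]))"
```

```text
t 4.95 p [ 0.6048 -0.1694  0.1383] yaw -10.18 tilt 0.57 w 0.042574982500697967 gf 102.87461400032043 F [-1.1634 -0.4526 -3.4611]
turn [-0.012  -0.0039  0.0005] shift [-0.0015  0.0084  0.0832] j [ 0.7185  0.407  -0.615   1.5976  0.2416  1.2246 -0.1202]
```

View pics/g2.png

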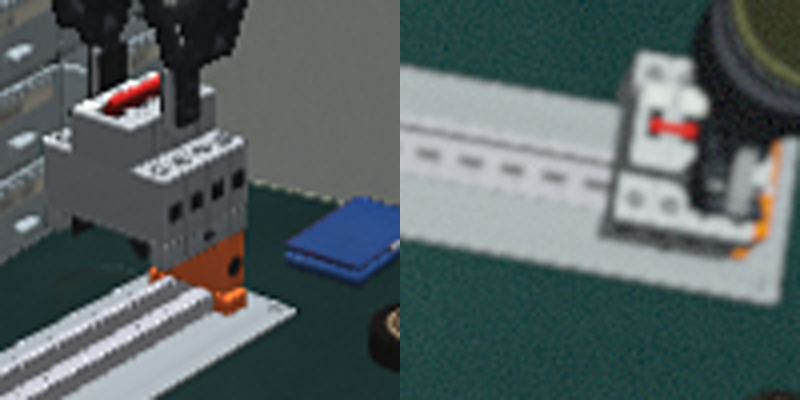

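The module is held level above the rail beside the terminal, and about 8 mm of across-rail and height correction remains. I'll descend.

Emit:
servo_tool(rows=[-0.006,-0.002,0,0,0.008,0,-1,-0.006,-0.002,0,-0.002,0,0.03,-1,0,0,0,0,0,0.03,-1,0,0,0,0,0,0.023,-1,0,0,0,0,0,0,-1,0,0,0,0,0,0,-1])

```text
t: 5.55
eef_pos: [0.6075, -0.1713, 0.1059]
ee_rot: [0.001, 0.767, 0.641, -0.0]
ft_force: [-0.4, 0.1, -3.1]
grip_width: 0.0426
grip_force: 102.8
```

```bash
python3 go.py .608 -.1706 .085 -10.2; python3 -c "
from h import *
a=capture('scene');b=capture('top')
f=lambda i:cv2.resize(i,(400,400),interpolation=cv2.INTER_CUBIC)
cv2.imwrite('pics/g3.png',np.hstack([f(a[140:220,280:360]),f(b[160:240,370:450])]))"
```

```text
t 5.55 p [ 0.6075 -0.1713  0.1059] yaw -10.19 tilt 0.09 w 0.042557098515912536 gf 102.83647298812866 F [-0.3727  0.0997 -3.0804]
turn [0.001  0.0018 0.0001] shift [0.0018 0.0009 0.0524] j [ 0.7106  0.4346 -0.6051  1.6311  0.2661  1.1583 -0.1362]
```

View pics/g3.png

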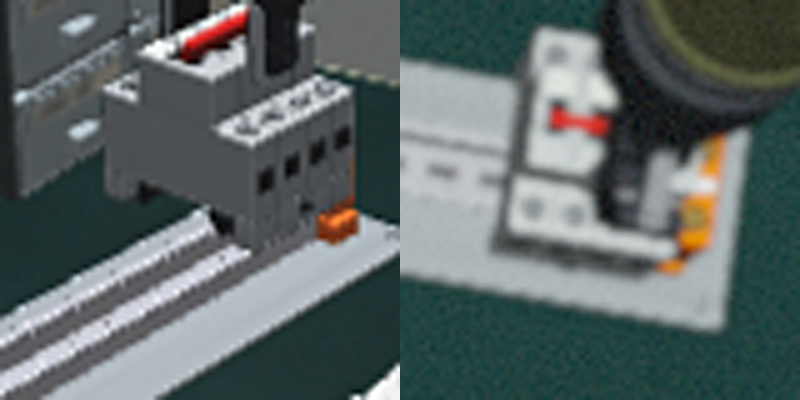

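```bash
python3 - <<'E'
from h import *
C=np.array([.624,-.0902]);a=np.radians(-10.2);ex=np.array([np.cos(a),np.sin(a)]);ey=np.array([-np.sin(a),np.cos(a)])
for c in((137,28),(108,228)):
    p=plane("top",(np.array(c)+.5)/5-.5+[370,160],.0975)[:2]-C; print(p@ex,p@ey)
for c in((105,92),(240,148),(313,28),(145,42)): print(two((np.array(c)+.5)/5-.5+[280,140],(0,0))) if 0 else None
E
```

```text
0.044799691132875186 -0.04454330215873061
-0.04559976113296547 -0.04555105977651276
```

Emit:
servo_tool(rows=[0,0,0,0.001,0.001,0.02,-1,0,0,0,0.001,0,0.02,-1,0,0,0,0,0,0,-1,0,0,0,0,0,0,-1])

```text
t: 5.98
eef_pos: [0.6083, -0.1704, 0.0899]
ee_rot: [0.001, 0.767, 0.642, -0.0]
ft_force: [0.2, -0.1, -3.7]
grip_width: 0.0422
grip_force: 102.9
```

Emit:
servo_tool(rows=[0,0,0,0,0,0.012,-1,0,0,0,0,0,0.012,-1,0,0,0,0,0,0.012,-1,0,0,0,0,0,0,-1,0,0,0,0,0,0,-1])

```text
t: 6.4
eef_pos: [0.6089, -0.1707, 0.0764]
ee_rot: [0.001, 0.767, 0.641, 0.0]
ft_force: [-1.0, -0.5, -2.9]
grip_width: 0.0424
grip_force: 102.9
```

```bash
python3 go.py .608 -.1706 .07 -10.2
```

```text
t 6.4 p [ 0.6089 -0.1707  0.0764] yaw -10.19 tilt 0.16 w 0.04237844125052416 gf 102.88464188575745 F [-0.9523 -0.5197 -2.9125]
turn [0.003  0.0019 0.0002] shift [-0.0002 -0.0022  0.0159] j [ 0.7004  0.4656 -0.5951  1.6547  0.287   1.1071 -0.1522]
```

Emit:
servo_tool(rows=[0,0,0,0,-0.002,0.008,-1,0,0,0,0,0,0.008,-1,0,0,0,0,0,0.008,-1,0,0,0,0,0,0,-1])

```text
t: 6.73
eef_pos: [0.6092, -0.1707, 0.0698]
ee_rot: [0.003, 0.767, 0.641, 0.0]
ft_force: [-4.7, 0.8, 13.2]
grip_width: 0.0423
grip_force: 106.9
```

Emit:
servo_tool(rows=[0,0,0,0,0,0.008,-1,0,0,0,0,0,0.008,-1,0,0,0,0,0,0,-1])

```text
t: 6.98
eef_pos: [0.6093, -0.1708, 0.0697]
ee_rot: [0.003, 0.767, 0.641, -0.001]
ft_force: [-19.7, 3.7, 46.6]
grip_width: 0.0423
grip_force: 111.0
```

Motion stopped hard at z = 0.0697, which matches the expected home height. I'll unload and open.

Emit:
servo_tool(rows=[0,0,0,0,0,-0.01,-1,0,0,0,0,0,-0.004,-1,0,0,0,0,0,0,1,0,0,0,0,0,0,1,0,0,0,0,0,0,1,0,0,0,0,0,0,1,0,0,0,0,0,0,1,0,0,0,0,0,-0.05,1,0,0,0,0,0,-0.08,1,0,0,0,0,0,-0.08,1,0,0,0,0,0,0,1])

```text
t: 7.9
eef_pos: [0.6121, -0.1707, 0.1568]
ee_rot: [0.006, 0.767, 0.642, 0.003]
ft_force: [1.7, -0.5, 0.8]
grip_width: 0.0852
grip_force: 0.0
```

```bash
python3 go.py .4230 -.003 .15 -1.4
```

```text
t 7.9 p [ 0.6121 -0.1707  0.1568] yaw -10.19 tilt 0.78 w 0.08516450649559242 gf 0.0 F [ 1.6629 -0.4589  0.7691]
turn [ 0.0169  0.0045 -0.1953] shift [ 0.4077 -0.4829  0.0171] j [ 0.7204  0.3899 -0.6203  1.5801  0.2395  1.2342 -0.1187]
```

Emit:
servo_tool(rows=[0,0,-0.097,0,0,0,1,0,0,-0.097,0,0,0,1,0,0,0,0.05,-0.06,0,1,0,0,0,0.05,-0.06,0,1,0,0,0,0.05,-0.06,0,1,0,0,0,0.05,-0.06,0,1,0,0,0,0.05,-0.06,0,1,0,0,0,0.05,-0.06,0,1,0,0,0,0.05,-0.06,0,1,0,0,0,0.05,-0.06,0,1,0,0,0,0,0,0,1,0,0,0,0,0,0,1])

```text
t: 8.9
eef_pos: [0.4197, -0.0051, 0.1494]
ee_rot: [0.003, 0.715, 0.699, -0.0]
ft_force: [0.7, -1.7, 0.3]
grip_width: 0.0857
grip_force: 0.0
```

```bash
python3 go.py .4230 -.003 .15 -1.4; python3 -c "
from h import *
a=capture('scene');b=capture('top')
f=lambda i:cv2.resize(i,(400,400),interpolation=cv2.INTER_CUBIC)
cv2.imwrite('pics/g4.png',np.hstack([f(a[140:220,280:360]),f(b[160:240,370:450])]))"
```

```text
t 8.9 p [ 0.4197 -0.0051  0.1494] yaw -1.35 tilt 0.34 w 0.08569642986776545 gf 0.0 F [ 0.7379 -1.7211  0.317 ]
turn [0.0047 0.0059 0.0011] shift [ 0.0056  0.0081 -0.0016] j [ 0.7738 -0.1207 -0.7701  2.0712 -0.0866  1.155   0.0185]
```

View pics/g4.png

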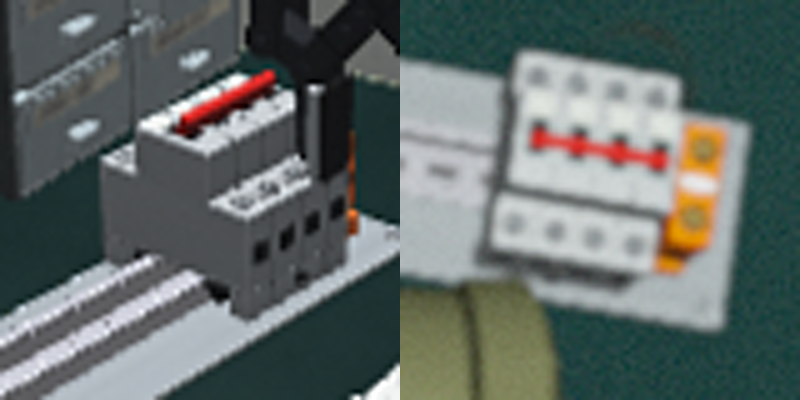

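The main switch sits square on the rail beside the terminal. I'll measure its edges and move on.

```bash
python3 - <<'E'
from h import *
C=np.array([.624,-.0902]);a=np.radians(-10.2);ex=np.array([np.cos(a),np.sin(a)]);ey=np.array([-np.sin(a),np.cos(a)])
for c in((115,52),(92,248),(281,76),(260,272)):
    p=plane("top",(np.array(c)+.5)/5-.5+[370,160],.061)[:2]-C; print(p@ex,p@ey)
E
```

```text
0.04491597022816163 -0.042002842508427854
-0.04626544908507823 -0.04551905185030968
0.047778647681767046 -0.11757728138176848
-0.04330952967537151 -0.1209060055772281
```

Emit:
servo_tool(rows=[0.004,0.005,0,0.005,0.008,0.05,1,0,0,0,0,0,0.05,1,0,0,0,0,0,0.05,1,0,0,0,0,0,0.045,1,0,0,0,0,0,0,1,0,0,0,0,0,0,1])

```text
t: 9.5
eef_pos: [0.4234, -0.0037, 0.0707]
ee_rot: [-0.002, 0.716, 0.698, 0.001]
ft_force: [0.2, -0.1, 1.1]
grip_width: 0.0854
grip_force: 0.0
```

```bash
python3 go.py .4230 -.003 .064 -1.4
```

```text
t 9.5 p [ 0.4234 -0.0037  0.0707] yaw -1.5 tilt 0.29 w 0.08537492195832251 gf 0.0 F [ 0.2265 -0.0768  1.1424]
turn [-0.0035 -0.0055 -0.0023] shift [ 0.0016 -0.0011  0.0167] j [ 0.7586  0.0283 -0.8065  2.1433  0.0191  0.9812 -0.0846]
```

Emit:
servo_tool(rows=[0,0,0,0,0,0.016,1,0,0,0,0,0,0,1,0,0,0,0,0,0,-1,0,0,0,0,0,0,-1,0,0,0,0,0,0,-1,0,0,0,0,0,0,-1,0,0,0,0,0,0,-1,0,0,0,0,0,0,-1,0,0,0,0,0,0,-1], force=100)

```text
t: 10.25
eef_pos: [0.4241, -0.0037, 0.066]
ee_rot: [-0.0, 0.716, 0.698, 0.001]
ft_force: [-2.3, 0.3, 6.9]
grip_width: 0.0421
grip_force: 102.0
```

Emit:
servo_tool(rows=[0,0,0,0,0,-0.02,-1,0,0,0,0,0,-0.03,-1,0,0,0,0,0,-0.05,-1,0,0,0,0,0,-0.05,-1,0,0,0,0,0,-0.05,-1,0,0,0,0,0,0,-1])

```text
t: 10.75
eef_pos: [0.426, -0.0038, 0.1486]
ee_rot: [0.002, 0.716, 0.698, 0.002]
ft_force: [1.7, 0.3, -3.3]
grip_width: 0.0422
grip_force: 102.1
```

```bash
python3 go.py .6199 -.1042 .14 -10.2
```

```text
t 10.75 p [ 0.426  -0.0038  0.1486] yaw -1.46 tilt 0.35 w 0.04217761885777321 gf 102.1285629272461 F [ 1.7266  0.2933 -3.3451]
turn [ 0.0078 -0.0007  0.1943] shift [-0.1612  0.5215  0.0215] j [ 0.7809 -0.1036 -0.7821  2.061  -0.0799  1.1493  0.0083]
```

Emit:
servo_tool(rows=[0,0,0.097,0,0,0,-1,0,0,0.097,0,0,0,-1,0,0,0,-0.02,0.05,0,-1,0,0,0,-0.02,0.07,0,-1,0,0,0,-0.02,0.07,0,-1,0,0,0,-0.02,0.07,0,-1,0,0,0,-0.02,0.07,0,-1,0,0,0,-0.02,0.07,0,-1,0,0,0,-0.02,0.07,0,-1,0,0,0,-0.02,0.05,0,-1,0,0,0,0,0,0,-1,0,0,0,0,0,0,-1])

```text
t: 11.75
eef_pos: [0.6166, -0.104, 0.1428]
ee_rot: [-0.002, 0.768, 0.641, 0.0]
ft_force: [-1.0, 0.1, -2.4]
grip_width: 0.0423
grip_force: 102.4
```

```bash
python3 go.py .6199 -.1042 .11 -10.2
```

```text
t 11.75 p [ 0.6166 -0.104   0.1428] yaw -10.27 tilt 0.27 w 0.04233999736903013 gf 102.3578417301178 F [-0.9703  0.0985 -2.376 ]
turn [-0.0045 -0.0041 -0.0015] shift [0.0009 0.0081 0.082 ] j [ 0.6987  0.4192 -0.7259  1.603   0.2864  1.2332 -0.2598]
```

Emit:
servo_tool(rows=[0,0,0,0.001,0.008,0.02,-1,0,0,0,0,0,0.03,-1,0,0,0,0,0,0.03,-1,0,0,0,0,0,0,-1,0,0,0,0,0,0,-1])

```text
t: 12.17
eef_pos: [0.6186, -0.1034, 0.111]
ee_rot: [-0.002, 0.767, 0.642, -0.001]
ft_force: [-0.4, -0.9, -2.2]
grip_width: 0.0421
grip_force: 102.3
```

```bash
python3 go.py .6199 -.1042 .09 -10.2; python3 -c "
from h import *
a=capture('scene');b=capture('top')
f=lambda i:cv2.resize(i,(400,400),interpolation=cv2.INTER_CUBIC)
cv2.imwrite('pics/g5.png',np.hstack([f(a[140:220,270:350]),f(b[150:230,350:430])]))"
```

```text
t 12.17 p [ 0.6186 -0.1034  0.111 ] yaw -10.16 tilt 0.24 w 0.042062073426503886 gf 102.33900904655457 F [-0.4095 -0.9112 -2.2305]
turn [-0.005  -0.002   0.0008] shift [-0.0015  0.0036  0.0525] j [ 0.6852  0.4523 -0.7142  1.6296  0.3122  1.1815 -0.2773]
```

View pics/g5.png

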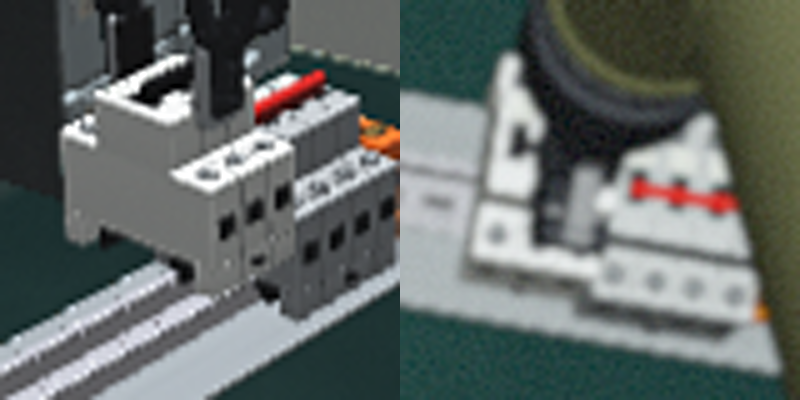

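```bash
python3 - <<'E'
from h import *
C=np.array([.624,-.0902]);a=np.radians(-10.2);ex=np.array([np.cos(a),np.sin(a)]);ey=np.array([-np.sin(a),np.cos(a)])
for c,z in(((104,54),.099),((72,260),.099),((196,282),.099),((192,288),.061)):
    p=plane("top",(np.array(c)+.5)/5-.5+[350,150],z)[:2]-C; print(p@ex,p@ey)
E
```

```text
0.044177823615783894 0.014350129401000417
-0.04892108619198724 0.013336299817337907
-0.048674386807779815 -0.040515082852383706
-0.04177180818292644 -0.0448269062748472
```

Emit:
servo_tool(rows=[-0.003,0,0,-0.001,0.003,0.02,-1,0,0,0,0,0,0.02,-1,0,0,0,0,0,0,-1,0,0,0,0,0,0,-1])

```text
t: 12.6
eef_pos: [0.6206, -0.1043, 0.0957]
ee_rot: [-0.001, 0.767, 0.641, 0.001]
ft_force: [-0.5, -0.9, -2.6]
grip_width: 0.0421
grip_force: 102.4
```

```bash
python3 go.py .6199 -.1042 .073 -10.2
```

```text
t 12.6 p [ 0.6206 -0.1043  0.0957] yaw -10.2 tilt 0.11 w 0.04206198271745975 gf 102.38470315933228 F [-0.4739 -0.8579 -2.5792]
turn [-0.0001 -0.0024 -0.    ] shift [-0.0002 -0.0018  0.0568] j [ 0.6802  0.4688 -0.7073  1.6414  0.325   1.1528 -0.2853]
```

Emit:
servo_tool(rows=[0,0,0,0,0,0.012,-1,0,0,0,0,0,0.012,-1,0,0,0,0,-0.001,0.01,-1,0,0,0,0,0,0.01,-1,0,0,0,0,0,0,-1,0,0,0,0,0,0,-1])

```text
t: 13.1
eef_pos: [0.6208, -0.104, 0.0793]
ee_rot: [-0.0, 0.767, 0.642, 0.001]
ft_force: [-1.2, -0.1, 1.4]
grip_width: 0.0422
grip_force: 102.8
```

Emit:
servo_tool(rows=[0,0,0,0,0,0.008,-1,0,0,0,0,0,0.008,-1,0,0,0,0,0,0,-1])

```text
t: 13.35
eef_pos: [0.6211, -0.1038, 0.0732]
ee_rot: [0.0, 0.767, 0.642, 0.001]
ft_force: [-0.9, 1.2, 3.0]
grip_width: 0.0418
grip_force: 106.0
```

Emit:
servo_tool(rows=[0,0,0,0,0,0.008,-1,0,0,0,0,0,0.008,-1,0,0,0,0,0,0,-1])

```text
t: 13.6
eef_pos: [0.6214, -0.1039, 0.0729]
ee_rot: [0.001, 0.767, 0.641, 0.0]
ft_force: [-15.6, 1.5, 37.8]
grip_width: 0.0419
grip_force: 110.0
```

Home: stiff stop at 0.0729 with 38 N. I'll release and go to the double breaker.

Emit:
servo_tool(rows=[0,0,0,0,0,-0.01,-1,0,0,0,0,0,0,-1,0,0,0,0,0,0,1,0,0,0,0,0,0,1,0,0,0,0,0,0,1,0,0,0,0,0,0,1,0,0,0,0,0,0,1,0,0,0,0,0,-0.05,1,0,0,0,0,0,-0.08,1,0,0,0,0,0,-0.08,1,0,0,0,0,0,0,1,0,0,0,0,0,0,1])

```text
t: 14.6
eef_pos: [0.6223, -0.1042, 0.1564]
ee_rot: [0.002, 0.767, 0.641, 0.003]
ft_force: [-0.4, -0.2, 0.2]
grip_width: 0.0852
grip_force: 0.0
```

```bash
python3 go.py .4305 .1366 .15 8.6
```

```text
t 14.6 p [ 0.6223 -0.1042  0.1564] yaw -10.2 tilt 0.35 w 0.0852007619290261 gf 0.0 F [-0.3654 -0.2226  0.2417]
turn [ 0.0079 -0.0009 -0.4177] shift [ 0.667  -0.3841  0.0159] j [ 0.6977  0.413  -0.7299  1.5823  0.2852  1.2498 -0.2573]
```

Emit:
servo_tool(rows=[0.004,0,-0.139,0,0,0,1,0,0,-0.139,0,0,0,1,0,0,-0.139,0,0,0,1,0,0,0,0.083,-0.048,0,1,0,0,0,0.083,-0.048,0,1,0,0,0,0.083,-0.048,0,1,0,0,0,0.083,-0.048,0,1,0,0,0,0.083,-0.048,0,1,0,0,0,0.083,-0.048,0,1,0,0,0,0.083,-0.048,0,1,0,0,0,0.083,-0.048,0,1,0,0,0,0,0,0,1])

```text
t: 15.6
eef_pos: [0.424, 0.1413, 0.1536]
ee_rot: [-0.002, 0.649, 0.761, -0.001]
ft_force: [1.4, 0.2, -0.0]
grip_width: 0.085
grip_force: 0.0
```

```bash
python3 go.py .4305 .1366 .074 8.6;  python3 -c "
from h import *
a=capture('scene');b=capture('top')
f=lambda i:cv2.resize(i,(400,400),interpolation=cv2.INTER_CUBIC)
cv2.imwrite('pics/g6.png',np.hstack([f(a[140:220,270:350]),f(b[150:250,340:440])]))"
```

```text
t 15.6 p [0.424  0.1413 0.1536] yaw 9.1 tilt 0.26 w 0.08504824200240682 gf 0.0 F [ 1.3775  0.2057 -0.0176]
turn [-0.0054 -0.0019  0.011 ] shift [-0.014   0.0142  0.199 ] j [ 0.678  -0.0381 -1.0217  1.9993 -0.0378  1.1663 -0.1696]
```

View pics/g6.png

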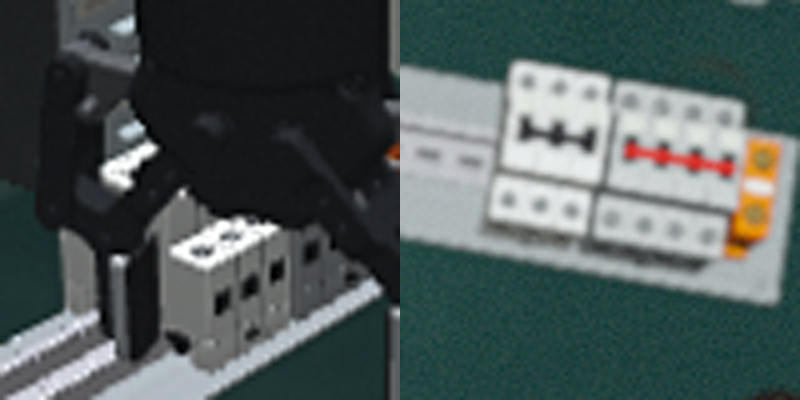

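The top view shows main and triple square, with a small gap beside the terminal. Next is the double breaker.

```bash
python3 - <<'E'
from h import *
C=np.array([.624,-.0902]);a=np.radians(-10.2);ex=np.array([np.cos(a),np.sin(a)]);ey=np.array([-np.sin(a),np.cos(a)])
for c in((112,62),(87,226),(211,80),(190,240)):
    p=plane("top",(np.array(c)+.5)/4-.5+[340,150],.061)[:2]-C; print(p@ex,p@ey)
E
```

```text
0.04568367674851209 0.015286471008763252
-0.05024060638097323 0.013913495099927047
0.045687803640610945 -0.04137019576671943
-0.047577010274143676 -0.04374710743739499
```

Emit:
servo_tool(rows=[0,0,0.011,-0.014,0.014,0,1,0,0,0,0,0,0.04,1,0,0,0,0,0,0.05,1,0,0,0,0,0,0.05,1,0,0,0,0,0,0.05,1,0,0,0,0,0,0,1,0,0,0,0,0,0,1])

```text
t: 16.28
eef_pos: [0.4353, 0.13, 0.0778]
ee_rot: [-0.003, 0.656, 0.754, -0.0]
ft_force: [0.6, -0.3, 0.8]
grip_width: 0.0852
grip_force: 0.0
```

```bash
python3 go.py .4305 .1366 .065 8.6
```

```text
t 16.28 p [0.4353 0.13   0.0778] yaw 7.96 tilt 0.36 w 0.08522035419772926 gf 0.0 F [ 0.6104 -0.2936  0.7579]
turn [-0.0055 -0.0056 -0.0143] shift [ 0.0182 -0.0095  0.0321] j [ 0.6359  0.1388 -1.0177  2.0649  0.1331  1.0107 -0.31  ]
```

Emit:
servo_tool(rows=[0,0,-0.014,0.018,-0.009,0.015,1,0,0,0,0,0,0.012,1,0,0,0,0,0,0,1,0,0,0,0,0,0,1])

```text
t: 16.62
eef_pos: [0.4312, 0.1377, 0.0684]
ee_rot: [-0.001, 0.651, 0.759, 0.0]
ft_force: [-0.5, 0.6, 0.5]
grip_width: 0.0852
grip_force: 0.0
```

```bash
python3 go.py .4305 .1366 .065 8.6
```

```text
t 16.62 p [0.4312 0.1377 0.0684] yaw 8.73 tilt 0.1 w 0.08519594058687589 gf 0.0 F [-0.5466  0.6186  0.4714]
turn [-0.0005 -0.0022  0.0028] shift [-0.0024 -0.0021  0.0085] j [ 0.6162  0.1512 -1.0228  2.0796  0.1525  0.9881 -0.3335]
```

Emit:
servo_tool(rows=[0,0,0.003,-0.002,-0.002,0.006,1,0,0,0,0,0,0,-1,0,0,0,0,0,0,-1,0,0,0,0,0,0,-1,0,0,0,0,0,0,-1,0,0,0,0,0,0,-1,0,0,0,0,0,0,-1,0,0,0,0,0,0,-1], force=100)

```text
t: 17.28
eef_pos: [0.4308, 0.1369, 0.0665]
ee_rot: [-0.001, 0.652, 0.758, 0.0]
ft_force: [-1.1, 0.3, 5.2]
grip_width: 0.042
grip_force: 101.9
```

Emit:
servo_tool(rows=[0,0,0,0,0,-0.02,-1,0,0,0,0,0,-0.03,-1,0,0,0,0,0,-0.05,-1,0,0,0,0,0,-0.05,-1,0,0,0,0,0,-0.05,-1,0,0,0,0,0,0,-1,0,0,0,0,0,0,-1])

```text
t: 17.87
eef_pos: [0.431, 0.1364, 0.1465]
ee_rot: [0.0, 0.652, 0.758, 0.001]
ft_force: [0.2, -1.2, -2.0]
grip_width: 0.042
grip_force: 101.9
```

```bash
python3 go.py .6286 -.0559 .14 -10.2
```

```text
t 17.87 p [0.431  0.1364 0.1465] yaw 8.55 tilt 0.08 w 0.042019172803714255 gf 101.88251495361328 F [ 0.1747 -1.1763 -1.9878]
turn [ 0.0014 -0.0013  0.4166] shift [-0.3857  0.5713  0.0162] j [ 0.6919 -0.0124 -1.0338  2.0009 -0.0123  1.1457 -0.1876]
```

Emit:
servo_tool(rows=[0,0,0.139,0,0,0,-1,0,0,0.139,0,0,0,-1,0,0,0.139,0,0,0,-1,0,0,0,-0.048,0.071,0,-1,0,0,0,-0.048,0.071,0,-1,0,0,0,-0.048,0.071,0,-1,0,0,0,-0.048,0.071,0,-1,0,0,0,-0.048,0.071,0,-1,0,0,0,-0.048,0.071,0,-1,0,0,0,-0.048,0.071,0,-1,0,0,0,-0.048,0.071,0,-1,0,0,0,0,0,0,-1])

```text
t: 18.87
eef_pos: [0.6296, -0.0625, 0.1417]
ee_rot: [-0.001, 0.77, 0.638, -0.0]
ft_force: [-0.1, -1.4, -2.2]
grip_width: 0.0418
grip_force: 102.2
```

Emit:
servo_tool(rows=[0,0,0,0,0,0,-1,0,0,0,0,0,0,-1])

```text
t: 19.03
eef_pos: [0.6256, -0.0539, 0.1431]
ee_rot: [-0.003, 0.767, 0.642, -0.001]
ft_force: [0.2, 0.4, -2.2]
grip_width: 0.0421
grip_force: 102.2
```

```bash
python3 go.py .6286 -.0559 .11 -10.2
```

```text
t 19.03 p [ 0.6256 -0.0539  0.1431] yaw -10.15 tilt 0.35 w 0.042147291779657536 gf 102.15971231460571 F [ 0.216   0.3778 -2.2352]
turn [-0.0068 -0.0038  0.001 ] shift [-0.0037  0.0083  0.0829] j [ 0.6962  0.4617 -0.8422  1.5917  0.3528  1.2539 -0.3838]
```

Emit:
servo_tool(rows=[-0.004,0,0,-0.003,0.008,0.02,-1,0,0,0,0,0,0.03,-1,0,0,0,0,0,0.03,-1,0,0,0,0,0,0,-1,0,0,0,0,0,0,-1,0,0,0,0,0,0,-1])

```text
t: 19.53
eef_pos: [0.6297, -0.0563, 0.113]
ee_rot: [0.0, 0.767, 0.642, 0.001]
ft_force: [0.2, 0.2, -2.0]
grip_width: 0.0419
grip_force: 102.1
```

```bash
python3 go.py .6286 -.0559 .0735 -10.2; python3 -c "
from h import *
a=capture('scene');b=capture('top')
f=lambda i:cv2.resize(i,(400,400),interpolation=cv2.INTER_CUBIC)
cv2.imwrite('pics/g7.png',np.hstack([f(a[150:230,260:340]),f(b[150:230,330:410])]))"
```

```text
t 19.53 p [ 0.6297 -0.0563  0.113 ] yaw -10.17 tilt 0.12 w 0.04194734828956733 gf 102.14647650718689 F [ 0.1736  0.1569 -2.0028]
turn [ 0.0018 -0.0021  0.0007] shift [ 0.0005 -0.0028  0.0987] j [ 0.6846  0.4924 -0.8259  1.617   0.3808  1.1997 -0.3991]
```

View pics/g7.png

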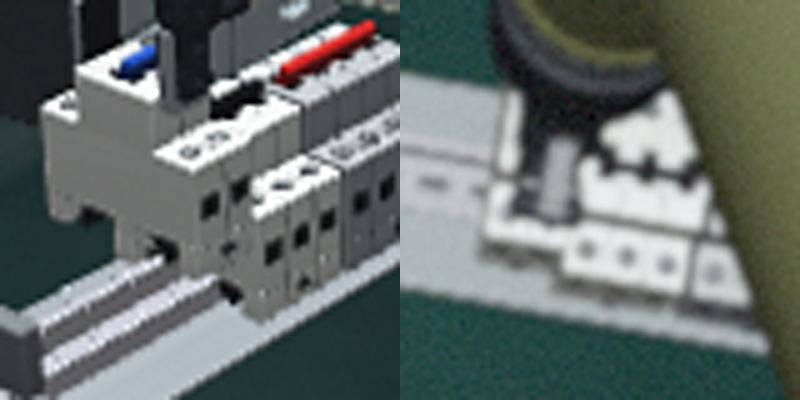

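```bash
python3 - <<'E'
from h import *
C=np.array([.624,-.0902]);a=np.radians(-10.2);ex=np.array([np.cos(a),np.sin(a)]);ey=np.array([-np.sin(a),np.cos(a)])
for c,z in(((84,236),.101),((166,252),.101),((160,274),.061)):
    p=plane("top",(np.array(c)+.5)/5-.5+[330,150],z)[:2]-C; print(p@ex,p@ey)
E
```

```text
-0.045992274162177244 0.052273474902702635
-0.046457288171440764 0.016610322639254577
-0.046277757876383566 0.014053565511400799
```

Emit:
servo_tool(rows=[0,0,0,0,-0.002,0.025,-1,0,0,0,0,0,0.025,-1,0,0,0,0,0,0,-1,0,0,0,0,0,0,-1,0,0,0,0,0,0,-1])

```text
t: 20.05
eef_pos: [0.629, -0.0563, 0.0928]
ee_rot: [-0.0, 0.767, 0.642, 0.001]
ft_force: [0.1, -0.3, -2.5]
grip_width: 0.042
grip_force: 102.2
```

```bash
python3 go.py .6286 -.0559 .0735 -10.2
```

```text
t 20.05 p [ 0.629  -0.0563  0.0928] yaw -10.19 tilt 0.12 w 0.0419932393799694 gf 102.17842698097229 F [ 0.1254 -0.3086 -2.539 ]
turn [ 0.0014 -0.0023  0.0002] shift [ 0.0009 -0.0011  0.0482] j [ 0.678   0.5109 -0.8161  1.6369  0.3962  1.1664 -0.4102]
```

Gap is about 2.5–3 mm. I'll press down.

Emit:
servo_tool(rows=[0,0,0,0.001,-0.001,0.012,-1,0,0,0,0,0,0.012,-1,0,0,0,0,0,0.01,-1,0,0,0,0,0,0.01,-1,0,0,0,0,0,0,-1,0,0,0,0,0,0,-1])

```text
t: 20.55
eef_pos: [0.6285, -0.0558, 0.0746]
ee_rot: [-0.0, 0.767, 0.642, 0.001]
ft_force: [2.0, -0.0, -6.1]
grip_width: 0.0422
grip_force: 104.6
```

Emit:
servo_tool(rows=[0,0,0,0,0,0.008,-1,0,0,0,0,0,0.008,-1,0,0,0,0,0,0,-1])

```text
t: 20.8
eef_pos: [0.6289, -0.0557, 0.0735]
ee_rot: [0.001, 0.767, 0.641, 0.0]
ft_force: [-10.0, -0.0, 24.3]
grip_width: 0.0419
grip_force: 108.2
```

Emit:
servo_tool(rows=[0,0,0,0,0,0.006,-1,0,0,0,0,0,0,-1])

```text
t: 20.97
eef_pos: [0.629, -0.0556, 0.0734]
ee_rot: [0.001, 0.767, 0.641, -0.0]
ft_force: [-15.3, -0.2, 36.2]
grip_width: 0.0419
grip_force: 109.6
```

Emit:
servo_tool(rows=[0,0,0,0,0,-0.014,-1,0,0,0,0,0,0,-1,0,0,0,0,0,0,1,0,0,0,0,0,0,1,0,0,0,0,0,0,1,0,0,0,0,0,0,1,0,0,0,0,0,0,1,0,0,0,0,0,-0.05,1,0,0,0,0,0,-0.08,1,0,0,0,0,0,-0.08,1,0,0,0,0,0,0,1,0,0,0,0,0,0,1])

```text
t: 21.97
eef_pos: [0.6301, -0.0558, 0.1584]
ee_rot: [0.002, 0.767, 0.641, 0.003]
ft_force: [-0.2, 0.1, -0.5]
grip_width: 0.0855
grip_force: 0.0
```

```bash
python3 go.py .4252 .2847 .15 5.4
```

```text
t 21.97 p [ 0.6301 -0.0558  0.1584] yaw -10.19 tilt 0.35 w 0.08551286494743579 gf 0.0 F [-0.1951  0.1462 -0.4808]
turn [ 0.0077 -0.0013 -0.3465] shift [ 0.8958 -0.4298  0.0211] j [ 0.7     0.4502 -0.847   1.573   0.3481  1.2703 -0.3775]
```

Emit:
servo_tool(rows=[0.004,0,-0.115,0,0,0,1,0,0,-0.115,0,0,0,1,0,0,-0.116,0,0,0,1,0,0,0,0.074,-0.036,0,1,0,0,0,0.075,-0.036,0,1,0,0,0,0.075,-0.036,0,1,0,0,0,0.075,-0.036,0,1,0,0,0,0.075,-0.036,0,1,0,0,0,0.075,-0.036,0,1,0,0,0,0.075,-0.036,0,1,0,0,0,0.075,-0.036,0,1,0,0,0,0,0,0,1])

```text
t: 22.97
eef_pos: [0.4864, 0.1786, 0.1561]
ee_rot: [-0.003, 0.669, 0.743, -0.0]
ft_force: [-0.2, 0.7, -1.1]
grip_width: 0.0856
grip_force: 0.0
```

```bash
python3 go.py .4252 .2843 .15 5.4;  python3 -c "
from h import *
b=capture('top'); cv2.imwrite('pics/g8.png',cv2.resize(b[150:250,340:440],(500,500),interpolation=cv2.INTER_CUBIC))"
```

```text
t 22.97 p [0.4864 0.1786 0.1561] yaw 5.96 tilt 0.31 w 0.08560946483743379 gf 0.0 F [-0.1664  0.7159 -1.0514]
turn [-0.0047 -0.0049  0.0124] shift [ 0.2776 -0.1275  0.0152] j [ 0.5768  0.2289 -1.0777  1.842   0.2108  1.1993 -0.4638]
```

Emit:
servo_tool(rows=[0,0,0,0.07,-0.034,0,1,0,0,0,0.07,-0.034,0,1,0,0,0,0.07,-0.034,0,1,0,0,0,0.07,-0.034,0,1,0,0,0,0,0,0,1,0,0,0,0,0,0,1,0,0,0,0,0,0,1])

```text
t: 23.6
eef_pos: [0.4273, 0.2767, 0.1563]
ee_rot: [-0.001, 0.674, 0.739, -0.0]
ft_force: [0.5, 0.2, 0.3]
grip_width: 0.0853
grip_force: 0.0
```

```bash
python3 go.py .4252 .2843 .067 5.4
```

```text
t 23.6 p [0.4273 0.2767 0.1563] yaw 5.32 tilt 0.13 w 0.08531235275370104 gf 0.0 F [0.4549 0.1738 0.2727]
turn [-0.0026 -0.0012 -0.0019] shift [ 0.0193 -0.0036  0.2234] j [ 0.413   0.2144 -1.1337  1.8621  0.2065  1.1961 -0.6957]
```

View pics/g8.png

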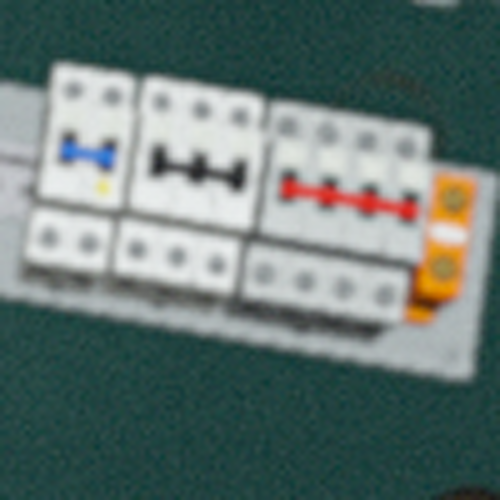

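The row is square so far and the gaps look like 2–4 mm. Now the single breaker.

Emit:
servo_tool(rows=[0,0,0,0.019,-0.004,0,1,0,0,0,0,0,0.05,1,0,0,0,0,0,0.05,1,0,0,0,0,0,0.05,1,0,0,0,0,0,0.05,1,0,0,0,0,0,0.015,1,0,0,0,0,0,0,1,0,0,0,0,0,0,1,0,0,0,0,0,0,1])

```text
t: 24.35
eef_pos: [0.4254, 0.2861, 0.0723]
ee_rot: [-0.001, 0.673, 0.739, 0.001]
ft_force: [0.6, -0.1, -0.3]
grip_width: 0.0855
grip_force: 0.0
```

```bash
python3 go.py .4252 .2843 .067 5.4;python3 -c "
from h import *
a=capture('scene');b=capture('top')
f=lambda i:cv2.resize(i,(400,400),interpolation=cv2.INTER_CUBIC)
cv2.imwrite('pics/g9.png',np.hstack([f(a[270:370,230:330]),f(b[220:320,150:250])]))"
```

```text
t 24.35 p [0.4254 0.2861 0.0723] yaw 5.33 tilt 0.16 w 0.08546536060358666 gf 0.0 F [ 0.5573 -0.1451 -0.2846]
turn [ 0.0006 -0.0034 -0.0015] shift [-0.0045 -0.0009  0.0131] j [ 0.2967  0.3471 -1.0634  1.942   0.3476  1.0505 -0.8246]
```

View pics/g9.png

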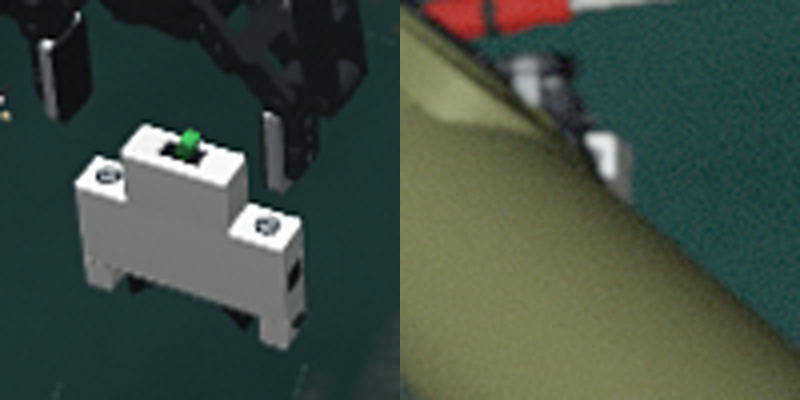

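The fingers are centred on the nose, so I'll grasp. This was the 14th picture, so the rest is by numbers.

Emit:
servo_tool(rows=[0,0,0,-0.004,0,0.012,1,0,0,0,0,0,0,1,0,0,0,0,0,0,-1,0,0,0,0,0,0,-1,0,0,0,0,0,0,-1,0,0,0,0,0,0,-1,0,0,0,0,0,0,-1,0,0,0,0,0,0,-1,0,0,0,0,0,0,-1,0,0,0,0,0,0,-1], force=100)

```text
t: 25.28
eef_pos: [0.4249, 0.2848, 0.0671]
ee_rot: [-0.001, 0.673, 0.74, 0.001]
ft_force: [-0.6, -0.4, 5.5]
grip_width: 0.0417
grip_force: 101.5
```

Emit:
servo_tool(rows=[0,0,0,0,0,-0.02,-1,0,0,0,0,0,-0.03,-1,0,0,0,0,0,-0.05,-1,0,0,0,0,0,-0.05,-1,0,0,0,0,0,-0.05,-1,0,0,0,0,0,0,-1,0,0,0,0,0,0,-1])

```text
t: 25.87
eef_pos: [0.4254, 0.2843, 0.1477]
ee_rot: [-0.0, 0.673, 0.739, 0.001]
ft_force: [0.0, -0.2, -1.8]
grip_width: 0.0419
grip_force: 101.6
```

```bash
python3 go.py .6341 -.0254 .14 -10.2
```

```text
t 25.87 p [0.4254 0.2843 0.1477] yaw 5.35 tilt 0.15 w 0.04191427698456013 gf 101.61414742469788 F [ 0.0118 -0.2092 -1.7634]
turn [ 0.0019 -0.0027  0.3457] shift [-0.6695  0.6505  0.0192] j [ 0.3916  0.2332 -1.1345  1.8696  0.2281  1.1787 -0.7267]
```

Emit:
servo_tool(rows=[0,0,0.115,0,0,0,-1,0,0,0.115,0,0,0,-1,0,0,0.116,0,0,0,-1,0,0,0,-0.08,0.04,0,-1,0,0,0,-0.085,0.045,0,-1,0,0,0,-0.085,0.045,0,-1,0,0,0,-0.085,0.045,0,-1,0,0,0,-0.085,0.045,0,-1,0,0,0,-0.06,0.07,0,-1,0,0,0,-0.06,0.07,0,-1,0,0,0,-0.06,0.07,0,-1,0,0,0,-0.03,0.05,0,-1])

```text
t: 26.87
eef_pos: [0.5697, -0.0034, 0.1439]
ee_rot: [-0.001, 0.769, 0.64, -0.001]
ft_force: [-0.6, 0.1, -0.7]
grip_width: 0.0418
grip_force: 101.6
```

Emit:
servo_tool(rows=[0,0,0,0,0,0,-1,0,0,0,0,0,0,-1,0,0,0,0,0,0,-1])

```text
t: 27.12
eef_pos: [0.5678, 0.0031, 0.1445]
ee_rot: [-0.002, 0.767, 0.642, -0.0]
ft_force: [-0.6, 0.9, -0.9]
grip_width: 0.0421
grip_force: 101.7
```

```bash
python3 go.py .6341 -.0254 .14 -10.2
```

```text
t 27.12 p [0.5678 0.0031 0.1445] yaw -10.13 tilt 0.28 w 0.042103553924906126 gf 101.68996095657349 F [-0.5647  0.9337 -0.8672]
turn [-0.0055 -0.003   0.0015] shift [-0.0407  0.1757  0.0113] j [ 0.705   0.3285 -0.8898  1.7414  0.2679  1.2045 -0.4334]
```

Emit:
servo_tool(rows=[0,0,0,-0.012,0.055,0,-1,0,0,0,-0.012,0.06,0,-1,0,0,0,-0.012,0.055,0,-1,0,0,0,0,0,0.03,-1,0,0,0,0,0,0.03,-1,0,0,0,0,0,0.02,-1,0,0,0,0,0,0,-1,0,0,0,0,0,0,-1,0,0,0,0,0,0,-1])

```text
t: 27.87
eef_pos: [0.6329, -0.0235, 0.1139]
ee_rot: [-0.001, 0.767, 0.642, 0.0]
ft_force: [0.7, -0.2, 0.2]
grip_width: 0.0417
grip_force: 101.9
```

```bash
python3 go.py .6341 -.0254 .074 -10.2; python3 -c "
from h import *
cv2.imwrite('pics/g10.png',capture('top'))"
```

```text
t 27.87 p [ 0.6329 -0.0235  0.1139] yaw -10.14 tilt 0.1 w 0.041691265229199206 gf 101.90061807632446 F [ 0.6744 -0.1863  0.2152]
turn [-0.0017 -0.0016  0.0014] shift [-0.0041  0.0037  0.0998] j [ 0.6291  0.4954 -0.8239  1.6105  0.381   1.2057 -0.4501]
```

```bash
python3 - <<'E'
from h import *
I=cv2.cvtColor(cv2.imread("pics/g10.png"),6).astype(np.float32)
C=np.array([.624,-.0902]);a=np.radians(-10.2);ex=np.array([np.cos(a),np.sin(a)]);ey=np.array([-np.sin(a),np.cos(a)])
s=np.arange(.0,.1,.002)
for z in(.101,.061):
    acc=0
    for x in(-.043,-.040,-.030,-.028):
        w=np.array([[*(C+x*ex+v*ey),z] for v in s]); u=proj("top",w).astype(np.float32)
        acc=acc+cv2.remap(I,u[:,0],u[:,1],1)[:,0]
    print(z,[(round(float(v)*1000),int(k/4)) for v,k in zip(s,acc)])
E
```

```text
0.101 [(0, 180), (2, 181), (4, 178), (6, 166), (8, 159), (10, 164), (12, 173), (14, 175), (16, 167), (18, 159), (20, 167), (22, 182), (24, 186), (26, 182), (28, 177), (30, 176), (32, 178), (34, 186), (36, 189), (38, 192), (40, 193), (42, 189), (44, 180), (46, 170), (48, 164), (50, 159), (52, 147), (54, 136), (56, 135), (58, 158), (60, 179), (62, 185), (64, 181), (66, 173), (68, 163), (70, 152), (72, 145), (74, 138), (76, 127), (78, 134), (80, 156), (82, 172), (84, 178), (86, 185), (88, 188), (90, 189), (92, 186), (94, 179), (96, 170), (98, 165)]
0.061 [(0, 217), (2, 207), (4, 201), (6, 204), (8, 214), (10, 217), (12, 203), (14, 175), (16, 180), (18, 210), (20, 224), (22, 221), (24, 215), (26, 212), (28, 215), (30, 221), (32, 226), (34, 225), (36, 227), (38, 226), (40, 222), (42, 214), (44, 211), (46, 213), (48, 214), (50, 209), (52, 190), (54, 162), (56, 156), (58, 158), (60, 152), (62, 140), (64, 130), (66, 127), (68, 136), (70, 148), (72, 154), (74, 155), (76, 161), (78, 173), (80, 182), (82, 184), (84, 181), (86, 181), (88, 181), (90, 183), (92, 184), (94, 183), (96, 182), (98, 180)]
```

Emit:
servo_tool(rows=[0,0,0,-0.002,0.004,0.025,-1,0,0,0,0,0,0.025,-1,0,0,0,0,0,0,-1,0,0,0,0,0,0,-1,0,0,0,0,0,0,-1])

```text
t: 28.33
eef_pos: [0.6346, -0.0251, 0.0932]
ee_rot: [-0.001, 0.767, 0.641, -0.0]
ft_force: [-0.0, 0.6, -1.6]
grip_width: 0.0416
grip_force: 101.9
```

```bash
python3 go.py .6341 -.0247 .074 -10.2
```

```text
t 28.33 p [ 0.6346 -0.0251  0.0932] yaw -10.19 tilt 0.16 w 0.04158107133819174 gf 101.89476728439331 F [-0.0464  0.6077 -1.5983]
turn [-0.0027 -0.0022  0.0001] shift [ 0.0008 -0.0015  0.0481] j [ 0.6211  0.5193 -0.8118  1.6239  0.3985  1.1744 -0.4598]
```

Emit:
servo_tool(rows=[0,0,0,0.001,-0.001,0.012,-1,0,0,0,0,0,0.012,-1,0,0,0,0,0,0.01,-1,0,0,0,0,0,0.01,-1,0,0,0,0,0,0,-1,0,0,0,0,0,0,-1])

```text
t: 28.83
eef_pos: [0.6338, -0.0246, 0.0749]
ee_rot: [-0.002, 0.767, 0.642, -0.0]
ft_force: [-0.7, -0.9, -3.0]
grip_width: 0.0419
grip_force: 105.0
```

Emit:
servo_tool(rows=[0,0,0,0,0,0.008,-1,0,0,0,0,0,0.008,-1,0,0,0,0,0,0,-1])

```text
t: 29.08
eef_pos: [0.6344, -0.0241, 0.074]
ee_rot: [-0.001, 0.767, 0.642, -0.001]
ft_force: [-10.8, -0.4, 24.2]
grip_width: 0.0416
grip_force: 108.1
```

Emit:
servo_tool(rows=[0,0,0,0,0,0.006,-1,0,0,0,0,0,0,-1])

```text
t: 29.25
eef_pos: [0.6346, -0.0239, 0.0739]
ee_rot: [-0.0, 0.767, 0.642, -0.001]
ft_force: [-15.8, -0.7, 36.6]
grip_width: 0.0415
grip_force: 109.5
```

Emit:
servo_tool(rows=[0,0,0,0,0,-0.014,-1,0,0,0,0,0,0,-1,0,0,0,0,0,0,1,0,0,0,0,0,0,1,0,0,0,0,0,0,1,0,0,0,0,0,0,1,0,0,0,0,0,0,1,0,0,0,0,0,-0.05,1,0,0,0,0,0,-0.08,1,0,0,0,0,0,-0.08,1,0,0,0,0,0,-0.08,1,0,0,0,0,0,0,1])

```text
t: 30.25
eef_pos: [0.6382, -0.024, 0.1958]
ee_rot: [0.003, 0.767, 0.642, 0.004]
ft_force: [1.2, 0.8, 0.3]
grip_width: 0.0854
grip_force: 0.0
```

Emit:
servo_tool(rows=[0,0,0,0,-0.08,-0.03,1,0,0,0,0,-0.08,-0.03,1,0,0,0,0,-0.08,0,1,0,0,0,0.06,-0.06,0,1,0,0,0,0.08,0,0,1,0,0,0,0.08,0,0,1,0,0,0,0.08,0,0,1,0,0,0,0.08,0,0,1,0,0,0,0.08,0,0,1,0,0,0,0,0,0,1])

```text
t: 31.08
eef_pos: [0.5477, 0.1859, 0.2134]
ee_rot: [-0.003, 0.764, 0.645, 0.002]
ft_force: [-0.7, 1.0, 0.0]
grip_width: 0.0853
grip_force: 0.0
```

```bash
cat > fin.py <<'E'
from h import *
a=capture("scene");b=capture("top");cv2.imwrite("pics/f_s.png",a);cv2.imwrite("pics/f_t.png",b)
I=cv2.cvtColor(b,6).astype(np.float32)
C=np.array([.624,-.0902]);t=np.radians(-10.2);ex=np.array([np.cos(t),np.sin(t)]);ey=np.array([-np.sin(t),np.cos(t)])
s=np.arange(-.13,.1,.002)
for X,z in(((-.043,-.040,-.030,-.028),.061),((.04,.028,.03),.061),((-.018,-.015),.085)):
    acc=0
    for x in X:
        w=np.array([[*(C+x*ex+v*ey),z] for v in s]); u=proj("top",w).astype(np.float32); acc=acc+cv2.remap(I,u[:,0],u[:,1],1)[:,0]
    print(z," ".join(f"{round(v*1000)}:{int(k/len(X))}" for v,k in zip(s,acc)))
# toggle heights
for nm,lo,hi,A,B in(("red",(0,150,90),(6,255,255),(300,150,380,230),(370,160,430,210)),("blue",(105,150,90),(125,255,255),(250,150,330,230),(340,160,375,210)),("green",(45,120,50),(85,255,255),(240,150,320,240),(320,150,360,200))):
    r=[]
    for i,(x0,y0,x1,y1) in((a,A),(b,B)):
        m=cv2.inRange(cv2.cvtColor(i[y0:y1,x0:x1],cv2.COLOR_BGR2HSV),lo,hi); k,l,st,ce=cv2.connectedComponentsWithStats(m)
        if k<2: r=None;break
        j=1+np.argmax(st[1:,4]); r.append(ce[j]+[x0,y0])
    if r:
        p,e=two(*r); d=p[:2]-C; print(nm,p,e,"rail",d@ex,d@ey)
    else: print(nm,"none")
E
python3 fin.py; python3 go.py .6 0 .2 -10
```

```text
0.061 -130:138 -128:131 -126:129 -124:125 -122:116 -120:119 -118:146 -116:176 -114:193 -112:193 -110:185 -108:180 -106:183 -104:193 -102:199 -100:199 -98:199 -96:197 -94:192 -92:187 -90:184 -88:186 -86:192 -84:196 -82:198 -80:198 -78:199 -76:195 -74:189 -72:185 -70:187 -68:194 -66:199 -64:199 -62:199 -60:199 -58:194 -56:188 -54:185 -52:187 -50:194 -48:195 -46:179 -44:153 -42:152 -40:188 -38:216 -36:217 -34:207 -32:203 -30:207 -28:215 -26:219 -24:218 -22:215 -20:216 -18:213 -16:204 -14:201 -12:205 -10:212 -8:218 -6:219 -4:218 -2:220 0:214 2:206 4:200 6:204 8:213 10:216 12:202 14:174 16:178 18:209 20:222 22:220 24:213 26:211 28:214 30:221 32:225 34:224 36:226 38:226 40:220 42:213 44:211 46:216 48:222 50:220 52:201 54:179 56:186 58:208 60:222 62:221 64:214 66:208 68:213 70:221 72:222 74:209 76:190 78:180 80:181 82:182 84:180 86:181 88:181 90:183 92:183 94:182 96:180 98:179
0.061 -130:123 -128:125 -126:125 -124:122 -122:126 -120:144 -118:170 -116:194 -114:203 -112:201 -110:193 -108:188 -106:188 -104:193 -102:199 -100:204 -98:204 -96:203 -94:201 -92:194 -90:190 -88:191 -86:192 -84:196 -82
[... 1416 characters left out ...]
62:234 64:234 66:232 68:234 70:234 72:230 74:216 76:186 78:175 80:182 82:189 84:192 86:194 88:197 90:194 92:193 94:189 96:187 98:187
red [ 0.61005184 -0.18440001  0.08461523] 0.0066316399170078385 rail 0.0029536706444987723 -0.09518124340921626
blue [ 0.62878815 -0.06178398  0.08723491] 0.003857836595778395 rail -0.0003195653018504413 0.02881483054371712
green [ 0.67858281 -0.06695468  0.05987351] 0.024565327010006553 rail 0.04960376965503727 0.032543726180067116
t 31.18 p [0.5485 0.1795 0.2128] yaw -9.96 tilt 0.19 w 0.08562294910790098 gf 0.0 F [-0.2201 -0.2996 -0.5777]
turn [-0.0031 -0.003   0.001 ] shift [-0.4195  0.2048  0.0321] j [ 0.4765  0.3194 -1.004   1.6361  0.2722  1.3387 -0.7418]
```

```bash
python3 - <<'E'
from h import *
I=cv2.cvtColor(cv2.imread("pics/f_s.png"),6).astype(np.float32)
C=np.array([.6225,-.0899]);t=np.radians(-10.2);ex=np.array([np.cos(t),np.sin(t)]);ey=np.array([-np.sin(t),np.cos(t)])
z=np.arange(.046,.082,.002)
for n,S in(("main",(-.1,-.082,-.064)),("triple",(-.033,-.015,.003)),("double",(.025,.044)),("single",(.0665,))):
    acc=0
    for s0 in S:
      for ds in(-.003,0,.003):
        w=np.array([[*(C-.045*ex+(s0+ds)*ey),k] for k in z]); u=proj("scene",w).astype(np.float32); acc=acc+cv2.remap(I,u[:,0],u[:,1],1)[:,0]/len(S)/3
    print(n," ".join(f"{round(k*1000)}:{int(v)}" for k,v in zip(z,acc)))
a=cv2.imread("pics/f_s.png"); m=cv2.inRange(cv2.cvtColor(a,40),(45,100,50),(85,255,255)); m[:, :240]=0;m[:,340:]=0;m[:140]=0;m[300:]=0
b=cv2.imread("pics/f_t.png"); mb=cv2.inRange(cv2.cvtColor(b,40),(45,100,50),(85,255,255))
p=lambda s,z:[*(C+s*ey),z]
print(proj("scene",p(.0665,.094)),proj("top",p(.0665,.094)))
for i,uv in((a,proj("scene",p(.0665,.094))[0]),(b,proj("top",p(.0665,.094))[0])):
    x,y=uv.round().astype(int); h=i[y-9:y+10,x-9:x+10].astype(int); g=h[...,1]-np.maximum(h[...,0],h[...,2]); yy,xx=np.where(g>35); print(len(xx),(xx.mean()+x-9,yy.mean()+y-9) if len(xx) else None)
E
```

```text
main 46:71 48:77 50:77 52:76 54:76 56:73 58:83 60:126 62:189 64:198 66:158 68:139 70:143 72:161 74:173 76:185 78:170 80:114
triple 46:81 48:108 50:113 52:112 54:111 56:109 58:118 60:168 62:228 64:239 66:231 68:205 70:152 72:161 74:200 76:221 78:201 80:132
double 46:97 48:115 50:113 52:113 54:111 56:110 58:143 60:206 62:247 64:234 66:220 68:212 70:192 72:197 74:230 76:246 78:221 80:145
single 46:99 48:114 50:113 52:112 54:111 56:107 58:138 60:205 62:248 64:243 66:204 68:182 70:184 72:216 74:237 76:249 78:211 80:119
[[277.73230373 181.72902095]] [[343.02561348 176.76155297]]
8 (np.float64(279.125), np.float64(183.125))
9 (np.float64(342.8888888888889), np.float64(177.66666666666666))
```

All four shoulders measure 60–61 mm, which is fully home, with gaps of about 3–4 mm and the arm clear.

```bash
python3 -c "
from plant import ticket; print(ticket.hand_in())"
```

```text
the job is handed in; nothing more can be done
None
```

The job is handed in: all four modules measured fully home and square on the rail in order from the feed terminal (main switch, triple, double, single), with gaps of about 3–4 mm at 31 s on the robot clock, and the screwdriver, tape roll and tweezers were left alone.

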